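# Set the sorting gate to the blue tray

## Task

The next small packets are for the blue tray, so reset the sorting gate: pull up its red spring plunger, swing the gate to the side until it points at the blue tray, and let the plunger snap fully home in the hole there. Then let go and move clear.

Things in the scene. Friction and masses are not known exactly. Their poses are not given: they have to be found in the camera images.
- sorter: Green base plate (235 x 250 x 12 mm), screwed to the desk. Origin: the gate's vertical pivot, at desk height; x runs over the middle hole to the grey middle tray, y to its left, z up. On it a curved aluminium rim, top 36 mm above the desk, has 3 countersunk holes (28 mm wide at the top) 150 mm from the pivot, at 0 and +-0.48 rad about z. A pin let go within 10 mm of a hole's centre drops in.
- gate (a joint): Angle in rad of the white gate blade about the pivot (sorter's z; 0 = over the middle hole, where it starts pinned; + towards sorter +y; stops at +-0.62). It carries the plunger 150 mm from the pivot. Blade and bracket are at most 24 mm wide, top 56 mm above the desk. Light friction: it stays where it is left.
- knob (a point): Centre of the plunger's upright red cylindrical knob, 30 mm in diameter, 30 mm tall, free all round to be grasped from above. With the pin home this point is 81 mm above the desk (knob from 66 to 96 mm); below the knob is a steel collar 22 mm in diameter. The knob turns about the pivot with the gate and does not spin on its own axis.
- plunger (a joint): How far the plunger is pulled up, in m: 0 = pin fully home in a hole, 0.016 = pin tip level with the rim's top (pull 0.019 or more to swing freely; it reads about 0.016 when resting on the rim between holes), 0.028 = upper stop. A spring pulls it down with 6 N at 0, rising to 12 N at the stop.
- blue_tray: Blue open tray, 110 x 115 mm, 45 mm high, fixed; origin at the centre of its underside. It stands beyond the rim, 250 mm along the sorter's x and 130 mm to one side (left or right of the grey tray; a yellow tray is on the other side). The rim's hole on that side (+0.48 rad if left, -0.48 if right) belongs to it.

How it is judged:
By the outcome, as a careful person would: the job done as asked, in the order asked, and still so for the second after the job is handed in, with the robot touching nothing.
It also fails if it takes over 35 s, if anything falls off the work surface, if the arm or the gripper's body presses on something with over 40 N, if the wrist force passes 120 N, or if a joint passes its speed limit or range.

## Robot

A 7-joint arm with a two-finger parallel gripper is mounted at the origin on the work surface. World frame = base frame: x ahead of the robot, y to its left, z up, the work surface at z = 0. Lengths are in m, angles in rad, forces in N, time in s.
With the tool pointing down it reaches from about 0.4 to 0.875 m from the base axis. Payload 19.3 kg.
Tool frame: the origin (TCP) lies on the centre line of the jaws, within the pads' length; the fingertips stand env.tip_reach ahead of it and the grasp point (between the pads) lies 5 mm behind it (env.tip_reach is the distance from the TCP to the fingertips, in m); z points along the fingers, x is the direction in which the jaws open and shut, and the axes are right-handed (so a half turn about z gives the same grasp; the last joint's range is limited). The gripper opens to 85 mm and grips with 20 to 120 N. Pads are 22 mm wide; open, the fingers measure 114 mm over their backs; the gripper's body (76 mm by 85 mm) begins 54 mm behind the grasp point. The pads swing forward as they close: fully open they stand 13 mm farther back than shut.
Start: joints at [-1.213, 0.521, -0.036, 1.599, 0.021, 1.021, -0.113], TCP at [0.259, 0.569, 0.245] pointing down, gripper open.
Joint ranges: [-2.91, 2.91], [-0.3, 2.13], [-1.5, 1.42], [0.17, 2.43], [-1.26, 4.41], [0.16, 1.93], [-2.52, 2.52]. Speed limits (rad/s): [1.89, 1.89, 2.39, 2.39, 3.01, 3.01, 3.01].

## Interface

Orientations are given as [roll, pitch, yaw] about the fixed x, y, z axes, in that order (R = Rz(yaw) Ry(pitch) Rx(roll)).
In Python, from workcell import env, jaws, optics gives the robot as it stands. Calls block until the motion is done:
- env.reach(position, orientation): joint-space move of the TCP to a pose.
- env.move_l(position, velocity=0.15, ori=None, f_stop=None): straight line of the TCP; ori=None keeps the orientation; velocity is the mean speed in m/s. With f_stop (N) it stops when the force on the tool has changed by that much, and returns True; else False.
- env.movej(angles): joint-space move.
- jaws.move_gripper(opening, grip_force=None): finger opening in m; grip_force is the grip in N (None keeps the last); returns when the fingers have stopped.
- env.sleep(seconds).
- env.ik(position, orientation): joint angles nearest the present ones, or None.
- env.observe(): the state.
- optics.camera(name): name is "side" or "top"; returns the picture (480x640x3 uint8, red, green, blue); there is no depth.
- optics.get_calibration(name): a dict with "camera_matrix" (3x3 intrinsics, pixels), "distortion" ([k1, k2, p1, p2, k3] as OpenCV has them; the pictures are not rectified), "origin" and "orientation" of the camera in the world. Camera axes: x right, y down, z forward; pixel columns grow to the right and rows downward; lengths in m; the calibration is good to about 2 mm. A picture is of the moment at which its call begins. get_calibration takes no time and is no camera call.
A pose or a line that the arm cannot do raises env.MotionError and nothing moves.
- env.close_job(): hands the job in, once; it reports no verdict.
The state is a dict: "t": time; "qpos": joint angles; "qvel": joint speeds; "joint_efforts": joint torques, N m; "tool_pos": TCP position; "eef_rot": TCP orientation; "force": force on the tool from outside, world axes, zero at the start; "ft_torque": the same for the moment, N m; "gripper_width": finger opening in m.
Only numpy, scipy, OpenCV 4.12 (cv2) and the standard library are available. Lean on these libraries where they do the work, as an engineer would, in place of code of your own. Each camera call takes 0.05 s, during which the arm holds its last target.

## Working session

There is one attempt and no reset: what is moved stays moved. The work goes in short steps, each a Python script; the robot and the scene stay as the last script left them, time stands still between calls to the robot, and variables do not carry over. Pictures are saved under pics/ and viewed, and the job is handed in when it is done.

```bash
mkdir -p pics; ls
python3 - <<'E'
from workcell import env, jaws, optics
import cv2
for n in ("side","top"):
    cv2.imwrite(f"pics/{n}0.png",optics.camera(n)[:,:,::-1]); print(optics.get_calibration(n))
o=env.observe(); print(o, env.tip_reach)
E
```

```text
pics
{'camera_matrix': array([[554.99079615,   0.        , 317.39666625],
       [  0.        , 554.99079615, 234.87386774],
       [  0.        ,   0.        ,   1.        ]]), 'distortion': array([-0.16530125,  0.        ,  0.        ,  0.        ,  0.        ]), 'origin': array([0.49318561, 0.58201288, 0.59617863]), 'orientation': array([-2.29462646,  0.01924681, -3.07672764])}
{'camera_matrix': array([[444.29087979,   0.        , 318.00705301],
       [  0.        , 444.29087979, 239.59646762],
       [  0.        ,   0.        ,   1.        ]]), 'distortion': array([-0.07197991,  0.        ,  0.        ,  0.        ,  0.        ]), 'origin': array([0.50137755, 0.00665592, 0.73672833]), 'orientation': array([-3.03578504,  0.01079482, -1.55869091])}
{'t': 0.1, 'qpos': array([-1.21319836,  0.521941  , -0.03632633,  1.59990194,  0.02116992,
        1.02110599, -0.11280517]), 'qvel': array([-0.00103534, -0.00045429,  0.0001584 , -0.00044208,  0.00057033,
       -0.00067784, -0.00071255]), 'joint_efforts': array([ 3.99704804e-03, -9.28476405e+01,  1.98473856e+00, -3.70531261e+01,
        1.82422798e-02,  5.44932933e-03, -3.13310329e-05]), 'tool_pos': array([0.25920391, 0.56842445, 0.24480921]), 'eef_rot': array([3.14155079e+00, 9.71891441e-04, 1.14296462e+00]), 'force': array([-0.401066  ,  1.04276923, -0.46004319]), 'ft_torque': array([-0.03802097,  0.03324834,  0.02714157]), 'gripper_width': 0.08540494289730743} 0.014
```

View pics/side0.png

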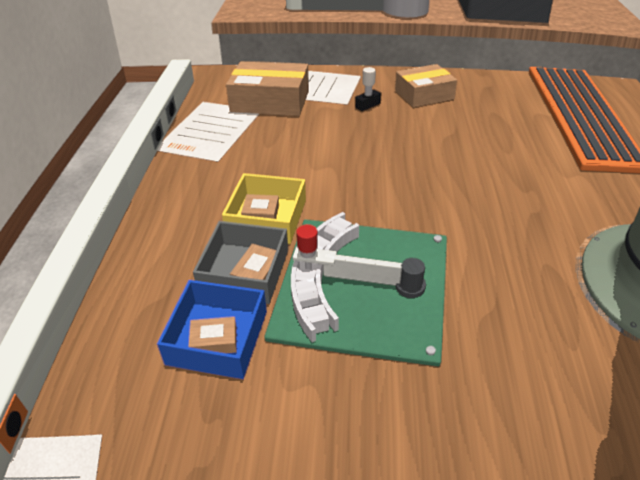

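View pics/top0.png

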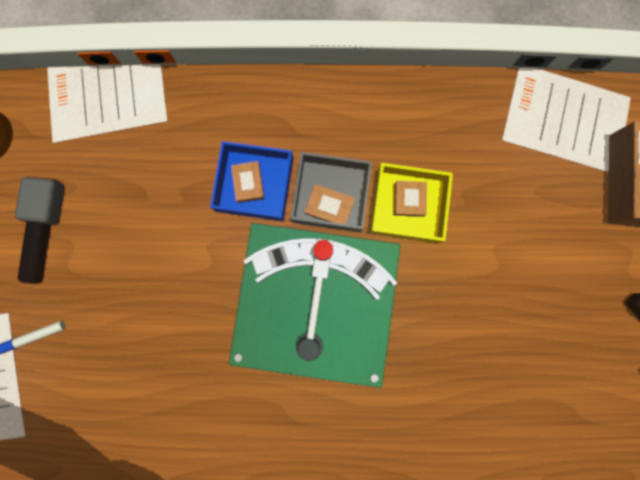

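The top view shows the red knob at about (323,250), the pivot cap at (309,348) and the blue tray at (252,182). Blue is on the left of grey, the sorter +y side, so the target is the +0.48 hole. Next I'll measure by triangulating and casting rays.

```bash
cat > h.py <<'E'
import numpy as np, cv2
from scipy.spatial.transform import Rotation as Ro
from workcell import env, jaws, optics
C={n:optics.get_calibration(n) for n in("side","top")}
def rays(n,px):
    c=C[n];u=cv2.undistortPoints(np.array(px,float).reshape(-1,1,2),c["camera_matrix"],c["distortion"]).reshape(-1,2)
    d=np.c_[u,np.ones(len(u))]@Ro.from_euler("xyz",c["orientation"]).as_matrix().T
    return c["origin"],d/np.linalg.norm(d,axis=1,keepdims=True)
def plane(n,px,z):
    o,d=rays(n,px);return o+d*((z-o[2])/d[:,2])[:,None]
def tri(ps,pt):
    o1,d1=rays("side",[ps]);o2,d2=rays("top",[pt]);d1=d1[0];d2=d2[0]
    s=np.linalg.lstsq(np.c_[d1,-d2],o2-o1,rcond=None)[0]
    a=o1+s[0]*d1;b=o2+s[1]*d2;return (a+b)/2,np.linalg.norm(a-b)
def mask(img,lo,hi,k=3):
    h=cv2.cvtColor(img,cv2.COLOR_RGB2HSV)
    m=cv2.inRange(h,np.array(lo),np.array(hi))
    if lo[0]==0 and hi[0]<10: m|=cv2.inRange(h,np.array((172,)+tuple(lo[1:])),np.array((180,)+tuple(hi[1:])))
    return m
def blob(m,roi):
    x0,y0,x1,y1=roi;mm=np.zeros_like(m);mm[y0:y1,x0:x1]=m[y0:y1,x0:x1]
    cs,_=cv2.findContours(mm,cv2.RETR_EXTERNAL,cv2.CHAIN_APPROX_NONE);return max(cs,key=cv2.contourArea)
def cen(c):
    M=cv2.moments(c);return np.array([M["m10"],M["m01"]])/M["m00"]
E
python3 - <<'E'
from h import *
np.set_printoptions(precision=4,suppress=True)
s=cv2.imread("pics/side0.png")[:,:,::-1].copy();t=cv2.imread("pics/top0.png")[:,:,::-1].copy()
R=((0,150,60),(6,255,255))
rs=blob(mask(s,*R),(280,210,340,270));rt=blob(mask(t,*R),(290,220,350,280))
print("red",cv2.boundingRect(rs),cen(rs),cv2.boundingRect(rt),cen(rt),cv2.contourArea(rt))
k,e=tri(cen(rs),cen(rt));print("knob",k,e)
(cx,cy),r=cv2.minEnclosingCircle(rt)
print("knob top ray z.096,.081",plane("top",[(cx,cy)],.096),plane("top",[cen(rt)],.081),r)
K=((0,0,0),(180,255,75))
def dark(i):
    h=cv2.cvtColor(i,cv2.COLOR_RGB2HSV);return cv2.inRange(h,(0,0,0),(180,110,85))
ks=blob(dark(s),(390,250,435,300));kt=blob(dark(t),(285,325,330,370))
print("cap",cv2.boundingRect(ks),cen(ks),cv2.boundingRect(kt),cen(kt));print(tri(cen(ks),cen(kt)), plane("top",[cen(kt)],.05))
G=((65,90,40),(95,255,160))
gt=blob(mask(t,*G),(200,200,420,400)); 
hull=cv2.convexHull(gt);q=cv2.approxPolyDP(hull,12,True).reshape(-1,2);print("plate",q)
P=plane("top",q,.012);print(P,np.linalg.norm(P-np.roll(P,-1,0),axis=1))
for i in range(len(P)):
    d=np.roll(P,-1,0)[i]-P[i];print(np.degrees(np.arctan2(d[1],d[0])))
for nm,lo,hi in(("blue",(105,120,40),(125,255,255)),("yellow",(24,150,60),(34,255,255))):
    c=blob(mask(t,lo,hi),(200,130,470,250));b=cv2.minAreaRect(c);p=plane("top",cv2.boxPoints(b),.045)
    print(nm,b[0],plane("top",[b[0]],.045),np.linalg.norm(p-np.roll(p,-1,0),axis=1))
v=cv2.resize(t[210:400,220:420],None,fx=3,fy=3,interpolation=cv2.INTER_CUBIC)
cv2.imwrite("pics/crop0.png",v[:,:,::-1])
E
```

```text
red (296, 225, 21, 28) [306.5269 237.958 ] (314, 240, 18, 20) [322.6924 249.629 ] 252.5
knob [0.5559 0.0075 0.0805] 0.00045536622512904883
knob top ray z.096,.081 [[0.555 0.007 0.096]] [[0.5561 0.0075 0.081 ]] 9.708344459533691
cap (390, 261, 35, 37) [410.1182 284.1442] (296, 334, 12, 24) [300.9987 345.089 ]
(array([0.4091, 0.0399, 0.028 ]), np.float64(0.0008637746094848628)) [[0.4124 0.0389 0.05  ]]
plate [[246 265]
 [393 286]
 [380 385]
 [231 363]]
[[ 0.5351  0.1328  0.012 ]
 [ 0.5038 -0.1073  0.012 ]
 [ 0.3458 -0.0864  0.012 ]
 [ 0.3769  0.1531  0.012 ]] [0.2421 0.1594 0.2415 0.1595]
-97.4379524685833
172.47910208402243
82.59100425838412
-7.312046548663053
blue (251.20999145507812, 180.0299835205078) [[0.6692 0.1228 0.045 ]] [0.1134 0.1199 0.1123 0.1176]
yellow (411.9599914550781, 202.27999877929688) [[ 0.6357 -0.1329  0.045 ]] [0.1146 0.1214 0.1147 0.119 ]
```

View pics/crop0.png

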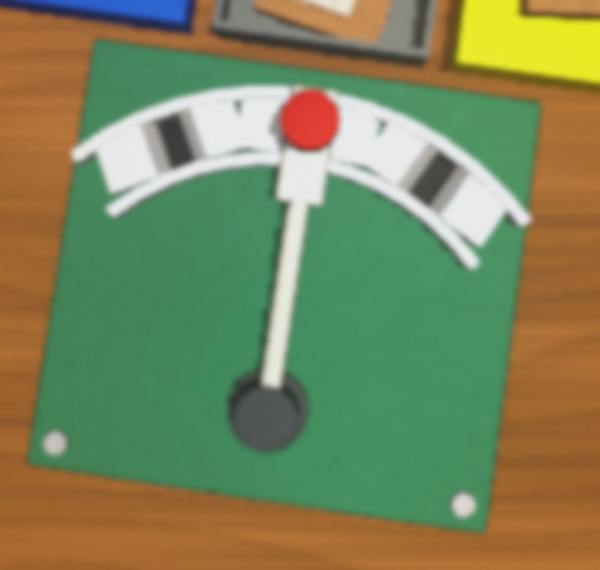

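Red triangulates to (0.556, 0.0075, 0.0805), which matches the given height of 81 mm. Plate edges and tray line both give a sorter yaw of about -7.4°. I'll check the pivot and hole, then run IK along the whole path and approach.

```bash
cat >> h.py <<'E'
yaw0=np.radians(-7.4); knob=np.array([.5557,.0073])
piv=knob-.15*np.array([np.cos(yaw0),np.sin(yaw0)])
def pose(a,z,off=np.pi/2):
    return [*(piv+.15*np.array([np.cos(yaw0+a),np.sin(yaw0+a)])),z],[np.pi,0,yaw0+a+off]
E
python3 - <<'E'
from h import *
np.set_printoptions(precision=4,suppress=True)
print("piv",piv,"cap ray",plane("top",[(309.3,346)],.06)[0])
for nm,p,a in(("L",(278.3,256.7),.48),("R",(365.5,269.5),-.48)):
    print(nm,plane("top",[p],.030)[0],pose(a,0)[0])
for off in(np.pi/2,-np.pi/2,0):
  print(off)
  for a,z in((0,.2),(0,.079),(0,.102),(.24,.102),(.48,.102),(.48,.2)):
    print(a,z,env.ik(*pose(a,z,off)))
E
```

```text
piv [0.4069 0.0266] cap ray [0.4125 0.026  0.06  ]
L [0.5482 0.0782 0.03  ] [np.float64(0.5478116872177453), np.float64(0.07817314721656947), 0]
R [ 0.5294 -0.0608  0.03  ] [np.float64(0.5299691498974571), np.float64(-0.05920678031548876), 0]
1.5707963267948966
0 0.2 [-0.2261  0.4711  0.1452  1.837  -0.0883  0.8397  1.4041]
0 0.079 [-0.1283  0.6473  0.0118  1.9073 -0.0129  0.587   1.3335]
0 0.102 [-0.1436  0.6103  0.033   1.899  -0.032   0.6328  1.351 ]
0.24 0.102 [-0.1643  0.6113 -0.027   1.8915  0.026   0.6392  1.4743]
0.48 0.102 [-0.1718  0.6066 -0.1064  1.8998  0.1015  0.6403  1.5808]
0.48 0.2 [-0.2163  0.4629 -0.0441  1.8357  0.0264  0.8436  1.6484]
-1.5707963267948966
0 0.2 [-0.6014  0.5662  0.6934  1.8556 -0.4589  0.8853 -1.3866]
0 0.079 [-0.4993  0.7337  0.5502  1.9268 -0.6136  0.6537 -1.262 ]
0 0.102 [-0.5172  0.6988  0.5761  1.9184 -0.579   0.695  -1.2903]
0.24 0.102 [-0.5661  0.6943  0.5533  1.9126 -0.5556  0.6912 -1.1366]
0.48 0.102 [-0.6083  0.6783  0.5157  1.9228 -0.5182  0.6748 -0.9937]
0.48 0.2 [-0.668   0.5338  0.5925  1.8588 -0.3828  0.8643 -1.1069]
0
0 0.2 [-0.4736  0.5155  0.4958  1.8496 -0.3161  0.8549  0.0485]
0 0.079 [-0.3869  0.6897  0.3799  1.9211 -0.4247  0.6097  0.1378]
0 0.102 [-0.4065  0.6549  0.4073  1.9129 -0.4072  0.6552  0.1235]
0.24 0.102 [-0.4234  0.6441  0.3388  1.9054 -0.3371  0.6477  0.2347]
0.48 0.102 [-0.4374  0.6272  0.2641  1.9141 -0.2617  0.6334  0.3417]
0.48 0.2 [-0.5043  0.4875  0.3521  1.8508 -0.2185  0.841   0.3074]
```

Both holes agree with the model to within 2 mm. I'll grasp and pull up.

Run:
```python
from h import *
np.set_printoptions(precision=4,suppress=True)
env.reach(*pose(0,.18)); 
p,o=pose(0,.079)
print("stopped",env.move_l(p,.12,ori=o,f_stop=15))
jaws.move_gripper(0.02,grip_force=70)
s=env.observe();print(s["t"],s["tool_pos"],s["gripper_width"],s["force"])
F0=s["force"]
p[2]=.101;env.move_l(p,.05)
s=env.observe();print(s["t"],s["tool_pos"],s["gripper_width"],s["force"]-F0)
for n in("side","top"): cv2.imwrite(f"pics/{n}1.png",optics.camera(n)[:,:,::-1])
a=cv2.imread("pics/side1.png")[150:350,200:460];cv2.imwrite("pics/crop1.png",cv2.resize(a,None,fx=3,fy=3))
```

```text
stopped False
3.925 [0.5559 0.0073 0.0794] 0.028104476374198786 [-2.2383  0.8646  7.9931]
4.5167 [0.5557 0.0073 0.101 ] 0.028454361004319254 [  5.1343  -0.5794 -19.4287]
```

View pics/crop1.png

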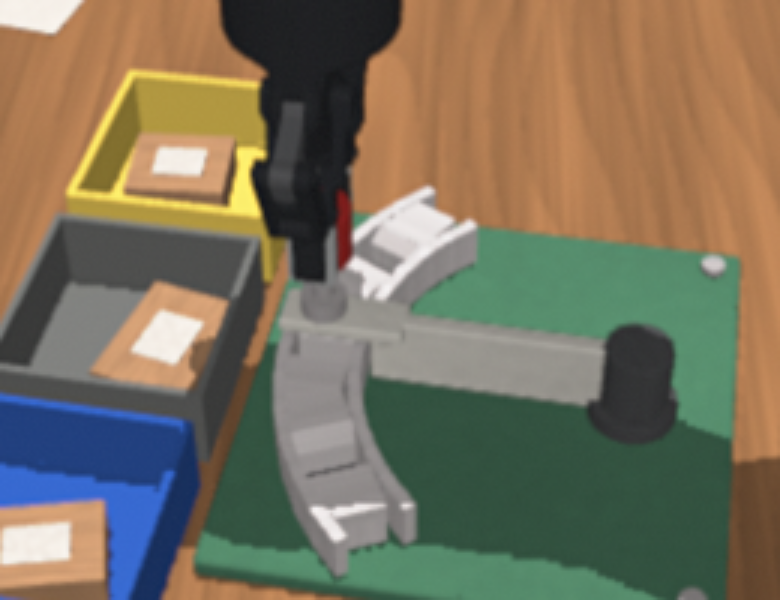

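The knob is held, with the jaws 28 mm open and a net pull of about 11 N. That matches the spring at roughly 22 mm. Now I'll swing along the arc.

Run:
```python
from h import *
np.set_printoptions(precision=4,suppress=True)
for a in np.linspace(0,.48,7)[1:]:
    p,o=pose(a,.101)
    r=env.move_l(p,.05,ori=o,f_stop=35)
    s=env.observe();print(round(s["t"],2),round(a,2),r,s["tool_pos"],s["eef_rot"][2],s["force"],s["gripper_width"])
    if r: break
for n in("side","top"): cv2.imwrite(f"pics/{n}2.png",optics.camera(n)[:,:,::-1])
a=cv2.imread("pics/side2.png")[150:350,200:460];cv2.imwrite("pics/crop2.png",cv2.resize(a,None,fx=3,fy=3))
```

```text
5.01 0.08 False [0.5569 0.0194 0.101 ] 1.5219145327723942 [ 5.0471  0.4008 -9.9778] 0.028367895783296675
5.4 0.16 False [0.5571 0.0314 0.1011] 1.6017258770369724 [  5.9442   0.5127 -10.7631] 0.028115125975043502
5.79 0.24 False [0.5564 0.0434 0.1011] 1.6817887814895203 [  6.7378   2.0089 -10.8582] 0.028125324028147086
6.18 0.32 False [0.5547 0.0553 0.1012] 1.7618468351225713 [ 6.8005  0.9617 -9.7413] 0.02826561584462794
6.58 0.4 False [0.5522 0.0671 0.1012] 1.841951835559755 [  7.0455   1.9723 -10.834 ] 0.028139351413060305
6.97 0.48 False [0.5486 0.0786 0.1013] 1.9220320314008503 [  8.2686   2.6036 -10.7245] 0.028133262560635964
```

View pics/crop2.png

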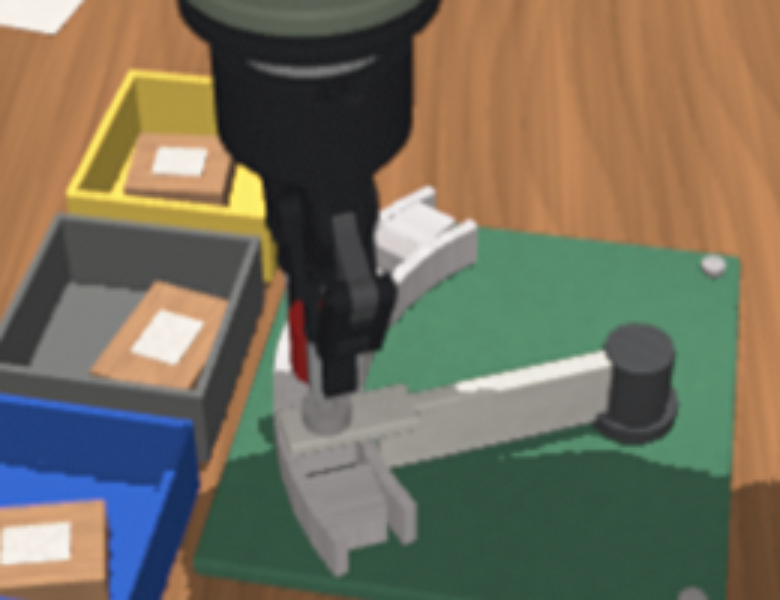

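The gate followed and now stands over the left hole with its bracket at crop (330,420). The pull stayed near 10 N, so I'll let go there and rise straight up.

Run:
```python
from h import *
np.set_printoptions(precision=4,suppress=True)
jaws.move_gripper(0.08); env.sleep(.2)
s=env.observe();print(s["t"],s["gripper_width"],s["force"])
p,o=pose(.48,.22);print(env.move_l(p,.12,f_stop=25))
env.reach([.35,.45,.26],[np.pi,0,1.6])
s=env.observe();print(s["t"],s["tool_pos"],s["force"])
im={}
for n in("side","top"):
    im[n]=optics.camera(n);cv2.imwrite(f"pics/{n}3.png",im[n][:,:,::-1])
R=((0,150,60),(6,255,255))
rs=blob(mask(im["side"],*R),(250,180,380,340));rt=blob(mask(im["top"],*R),(240,220,350,300))
k,e=tri(cen(rs),cen(rt));print(cen(rs),cen(rt),cv2.contourArea(rs),cv2.contourArea(rt));print("knob",k,e)
d=k[:2]-piv;print("r",np.linalg.norm(d),"angle",np.arctan2(d[1],d[0])-yaw0)
a=cv2.resize(im["side"][170:370,200:460],None,fx=2,fy=2);b=cv2.resize(im["top"][210:400,220:420],None,fx=1.4,fy=1.4)
c=np.zeros((400,800,3),np.uint8);c[:,:520]=a;c[:266,520:]=b;cv2.imwrite("pics/crop3.png",c[:,:,::-1])
```

```text
7.8167 0.07989213024123093 [-0.0316 -0.5067 -0.2263]
False
10.5167 [0.3509 0.4491 0.2598] [ 0.1915 -0.3222 -0.721 ]
[307.6338 274.4837] [275.0349 253.7171] 496.5 258.0
knob [0.5489 0.0781 0.0801] 0.0006503611957175983
r 0.151022967321783 angle 0.4769288052079301
```

View pics/crop3.png

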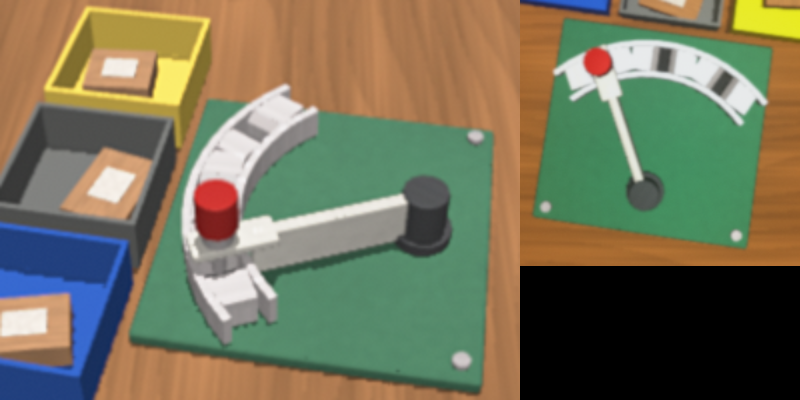

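The gate now points at the blue tray. The knob is at side pixel (308,274) and top pixel (275,254), at 80.1 mm height (80.5 mm when pinned at the start) and a gate angle of 0.477. A pin resting on the rim would put the knob near 97 mm, so it's home. The middle and right holes are both visible and empty.

```bash
python3 -c "
from workcell import env
env.close_job()"
```

```text
the job is handed in; nothing more can be done
```

The gate is reset to the blue tray, with its plunger fully home in the hole there (left, +0.48 rad). I gripped the red knob from above, pulled it up about 22 mm and swung the gate round its pivot. Opening the jaws over the hole let the spring snap the pin in. I then moved the arm clear and handed the job in at about 10.6 s.

**Last checks:**
- **Plunger:** the two cameras put the knob 80.1 mm above the desk. It measured 80.5 mm when pinned at the start, and a pin resting on the rim would read about 97 mm.
- **Gate:** it measures 0.477 rad, and the knob is 151 mm from the pivot (150 mm expected).
- **Contact:** the force on the tool was near zero after release.

No check failed. The only disagreement was the estimated pivot position, which varied by up to about 6 mm between methods. The largest gap came from the pivot cap, whose height I had to guess. The measured blue-side hole matched the swing target to within 1 mm.

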